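# Set the motors out on the test base in order of size

## Task

Get the four bare DC motors ready for testing: stand each upright, shaft up, in the middle of its own rubber pad on the test base, in order of size, with the smallest on the pad next to the blue power supply and the largest at the far end by the yellow multimeter. Let go of them all, and leave the half-built robot car where it stands.

Things in the scene. Friction and masses are not known exactly. Their poses are not given: they have to be found in the camera images.
- motor_1: the smallest of four bare DC motors: plain steel can with a dark steel band and black plastic end bell, standing upright, shaft up; body 22 mm diameter, 30 mm tall, with a thin shaft and small brass pinion standing 10 mm above that. Origin: centre of its underside; z up along the shaft; yaw means nothing. At the start it stands on the table with at least 25 mm clear on every side; a small tool or part may lie beside it.
- motor_2: the second smallest of four bare DC motors: plain steel can with a dark steel band and black plastic end bell, standing upright, shaft up; body 29 mm diameter, 40 mm tall, with a thin shaft and small brass pinion standing 11 mm above that. Origin: centre of its underside; z up along the shaft; yaw means nothing. At the start it stands on the table with at least 25 mm clear on every side; a small tool or part may lie beside it.
- motor_3: the second largest of four bare DC motors: plain steel can with a dark steel band and black plastic end bell, standing upright, shaft up; body 36 mm diameter, 52 mm tall, with a thin shaft and small brass pinion standing 13 mm above that. Origin: centre of its underside; z up along the shaft; yaw means nothing. At the start it stands on the table with at least 25 mm clear on every side; a small tool or part may lie beside it.
- motor_4: the largest of four bare DC motors: plain steel can with a dark steel band and black plastic end bell, standing upright, shaft up; body 43 mm diameter, 67 mm tall, with a thin shaft and small brass pinion standing 14 mm above that. Origin: centre of its underside; z up along the shaft; yaw means nothing. At the start it stands on the table with at least 25 mm clear on every side; a small tool or part may lie beside it.
- pad_a: one of four identical round black rubber pads with a white ring, 56 mm diameter, 3 mm thick, fixed, about 80 mm apart in a row along the top of the flat aluminium test base (116 x 340 mm, fixed, its top 30 mm above the table, sockets flush). Letters say nothing about the place in the row, which changes. Origin: centre of the pad's underside, so its top is 3 mm above it, 33 mm above the table.
- pad_b: one of four identical round black rubber pads with a white ring, 56 mm diameter, 3 mm thick, fixed, about 80 mm apart in a row along the top of the flat aluminium test base (116 x 340 mm, fixed, its top 30 mm above the table, sockets flush). Letters say nothing about the place in the row, which changes. Origin: centre of the pad's underside, so its top is 3 mm above it, 33 mm above the table.
- pad_c: one of four identical round black rubber pads with a white ring, 56 mm diameter, 3 mm thick, fixed, about 80 mm apart in a row along the top of the flat aluminium test base (116 x 340 mm, fixed, its top 30 mm above the table, sockets flush). Letters say nothing about the place in the row, which changes. Origin: centre of the pad's underside, so its top is 3 mm above it, 33 mm above the table.
- pad_d: one of four identical round black rubber pads with a white ring, 56 mm diameter, 3 mm thick, fixed, about 80 mm apart in a row along the top of the flat aluminium test base (116 x 340 mm, fixed, its top 30 mm above the table, sockets flush). Letters say nothing about the place in the row, which changes. Origin: centre of the pad's underside, so its top is 3 mm above it, 33 mm above the table.
- supply: the bench power supply, fixed: narrow blue upright box, 60 mm wide, 160 mm deep, 140 mm tall, standing beyond one end or the other of the row of pads, its side at least 115 mm from the middle of the nearest pad; a yellow multimeter, 42 mm high, lies beyond the other end. Origin: centre of its underside; the row's next pads lie about 160, 240, 315 and 395 mm from it horizontally.
- robot_car: small half-built robot car, loose, yellow gearmotors and hubs, black wheels, about 110 x 125 mm and 55 mm tall, standing to the robot's left, clear of the work. Origin: under its middle at table height; x towards its front.
Things that resemble listed ones, but are neither listed nor needed, are in the scene too. What is shaped like the motor_4 but red or turquoise is not meant. What is shaped like the motor_3 but purple is not meant.

How it is judged:
By the outcome, as a careful person would: the job done as asked, in the order asked, and still so for the second after the job is handed in, with the robot touching nothing.
It also fails if it takes over 104 s, if anything falls off the work surface, if the arm or the gripper's body presses on something with over 40 N, if the wrist force passes 120 N, or if a joint passes its speed limit or range.

## Robot

A 6-joint arm with a two-finger parallel gripper is mounted at the origin on the work surface. World frame = base frame: x ahead of the robot, y to its left, z up, the work surface at z = 0. Lengths are in m, angles in rad, forces in N, time in s.
With the tool pointing down it reaches from about 0.35 to 0.85 m from the base axis. Payload 8.1 kg.
Tool frame: the origin (TCP) lies between the finger pads; the fingertips stand 11 mm ahead of it and the grasp point (between the pads) lies 8 mm behind it (tips_ahead is the z of the fingertips in the tool frame, in m); z points along the fingers, y is the line along which they close (so a half turn about z gives the same grasp; the last joint's range is limited). The gripper opens to 93 mm and grips with 3 to 60 N. Pads are 15 mm wide; open, the fingers measure 128 mm over their backs; the gripper's body (75 mm by 188 mm) begins 65 mm behind the grasp point.
Start: joints at [1.161, 0.13, 1.488, -0, 1.523, -0.085], TCP at [0.191, 0.569, 0.23] pointing down, gripper open.
Joint ranges: [-2.96, 2.96], [-0.89, 2.26], [0.02, 2.5], [-1.34, 4.48], [0, 2.73], [-2.66, 2.66]. Speed limits (rad/s): [2.39, 2.39, 2.79, 3.14, 3.14, 3.14].

## Interface

Orientations are given as a rotation vector (axis times angle).
In Python, from plant import read_state, read_camera, close_job, tips_ahead gives the robot as it stands. The module is installed in compiled form; this text tells all that it offers.
- The arm moves only by the tool move_arm, never from a script. Its argument "plan" is a list of rows, each a list of 7 numbers: the turn, a rotation vector about the tool's x, y, z in units of 6 degrees (1.0 is 6 degrees), then the shift along the tool's x, y, z in units of 25 mm (1.0 is 25 mm), then the finger opening in mm, from 0 to 93. A call has exactly 10 rows; each row shifts and turns the commanded pose from where the row before left it, along the tool's axes as they then stand; what a row does not reach is not made up. A row lasts 1/10 s, in which the tool goes at most 50 mm and 8.59 degrees, less where a joint would pass 70% of its speed; a pose out of reach is approached as far as the arm can. A call is refused whole if a number of a shift passes 1 or a number of a turn 1, either way. A call with a gripper value outside its range is refused whole. The fingers move at their own pace and stop on an object; "force" is the grip in N (left out, the last holds). Time passes only in rows, so rows that do not move let the fingers close, or fill a call up. It gives the time, the measured TCP pose, the force, the opening and the grip force at its end, in the units of the state.
- read_state(): the state, without advancing time (a new reading comes with each control period).
- read_camera(name): name is "side" or "top"; returns a dict with "frame" (420x560x3 uint8, red, green, blue), "z_map" (420x560 float32, m along the optical axis (not along the pixel's ray), 0 where there is no reading), "fx", "fy", "cx", "cy" (pixels), "distortion" ([k1, k2, p1, p2, k3] as OpenCV has them; the pictures are not rectified), "rvec" (rotation vector, rad) and "tvec" (3), from world to camera coordinates, as OpenCV has them. Camera axes: x right, y down, z forward; pixel columns grow to the right and rows downward; lengths in m; the calibration is good to about 2 mm. A picture is of the moment at which its call begins.
- close_job(): hands the job in; it is judged then, once.
The state is a dict: "t": time; "q": joint angles; "dq": joint speeds; "joint_torque": joint torques, N m; "tool_pos": TCP position; "orientation": TCP orientation; "force": force on the tool from outside, world axes, zero at the start; "wrist_torque": the same for the moment, N m; "opening": finger opening in m; "gripper_force": force on a finger pad.
Only numpy, scipy, OpenCV 4.12 (cv2) and the standard library are available. Lean on these libraries where they do the work, as an engineer would, in place of code of your own. Each camera call takes 0.05 s, during which the arm holds its last target. There are 200 camera calls.

## Working session

There is one attempt and no reset: what is moved stays moved. The work goes in short steps, Python scripts to look and compute and a tool call to move; the robot and the scene stay as the last step left them, time stands still between calls to the robot, and variables do not carry over. Pictures are saved under pics/ and viewed, at most 14 in all, crops included, and the job is handed in when it is done.

Besides the shell and the picture viewer there is one more tool, called after "Request:" as name([rows], argument=value, ...), one row to a line, values as JSON. move_arm: Moves the arm, as the interface text tells. Its arguments: {"type":"object","properties":{"plan":{"type":"array","items":{"type":"array","items":{"type":"number"}}},"force":{"type":"number"}},"required":["plan"]}

```bash
mkdir -p pics
cat > h.py <<'E'
import numpy as np, cv2
from plant import read_state, read_camera, close_job, tips_ahead
def cam(n):
    c=read_camera(n); c['K']=np.array([[c['fx'],0,c['cx']],[0,c['fy'],c['cy']],[0,0,1.]]); c['D']=np.array(c['distortion'],float)
    c['R']=cv2.Rodrigues(np.array(c['rvec'],float))[0]; c['t']=np.array(c['tvec'],float); return c
def save(c,n): cv2.imwrite('pics/'+n,c['frame'][:,:,::-1])
def rays(c,uv):
    p=cv2.undistortPoints(np.array(uv,float).reshape(-1,1,2),c['K'],c['D']).reshape(-1,2)
    return np.c_[p,np.ones(len(p))]
def plane(c,uv,z):
    d=rays(c,uv)@c['R']; o=-c['R'].T@c['t']
    return o+d*((z-o[2])/d[:,2])[:,None]
def cloud(c):
    h,w=c['z_map'].shape; v,u=np.mgrid[:h,:w]
    r=rays(c,np.c_[u.ravel(),v.ravel()])*c['z_map'].reshape(-1,1)
    return ((r-c['t'])@c['R']).reshape(h,w,3)
E
python3 - <<'E'
from h import *
for n in ('top','side'):
    c=cam(n); save(c,n+'0.png'); print(n,-c['R'].T@c['t'])
    np.savez(n+'0.npz',**{k:v for k,v in c.items()})
s=read_state(); print(s['t'],s['tool_pos'],s['orientation'],s['opening'],tips_ahead)
E
```

```text
top [0.38776241 0.05898886 1.09622432]
side [ 0.14608604 -0.75112917  0.86981815]
0.1 [0.1912542  0.56819437 0.22869123] [-5.07861138e-01 -3.09989057e+00  2.46051071e-03] 0.0928821029828988 0.011
```

View pics/top0.png

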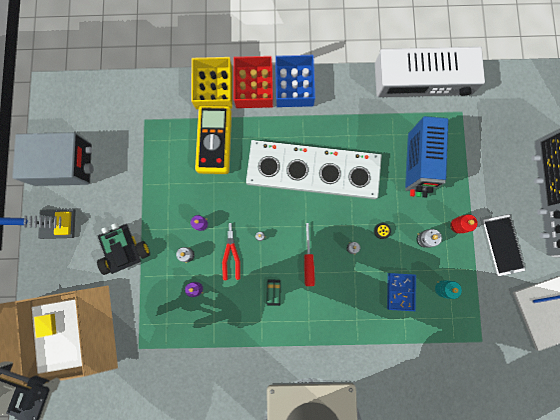

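View pics/side0.png

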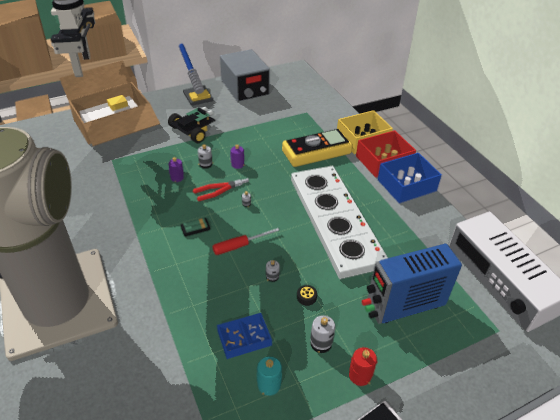

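The top view shows the steel motors at about (260,236), (353,247), (184,254) and (430,237). The look-alikes are purple at (198,222) and (192,289), red at (464,224) and turquoise at (450,289). The pads are at (269,167), (297,170), (329,174) and (359,177), with the supply on the right (427,150) and the multimeter on the left (212,140).

Run:
```python
from h import *
c=cam('top'); P=cloud(c); f=c['frame']
Z=P[...,2]
for n,(u,v),h,d in (('m1',(260,236),.030,.022),('m2',(353,247),.040,.029),('m3',(184,254),.052,.036),('m4',(430,237),.067,.043)):
    w=18; sl=(slice(v-w,v+w),slice(u-w,u+w)); p=P[sl].reshape(-1,3)
    g=plane(c,[(u,v)],h)[0]
    near=np.hypot(*(p[:,:2]-g[:2]).T)<d*.9
    k=near&(abs(p[:,2]-h)<.004); q=p[k]
    (x,y),r=cv2.minEnclosingCircle((q[:,:2]*1000).astype(np.float32))
    print(n,'rough',g.round(3),'centroid',q.mean(0).round(4),'circ',round(x,1),round(y,1),'r',round(r,1),k.sum(),'zmax',p[near,2].max().round(3))
gray=cv2.cvtColor(f,cv2.COLOR_RGB2GRAY)
for (u,v) in ((269,167),(297,170),(329,174),(359,177)):
    m=np.zeros_like(gray); m[v-14:v+15,u-14:u+15]=(gray[v-14:v+15,u-14:u+15]<90)*255
    n_,l,st,ce=cv2.connectedComponentsWithStats(m); i=l[v,u]
    i = i or 1+np.argmax(st[1:,4])
    print('pad',ce[i].round(1),st[i],plane(c,[ce[i]],.033).round(4),'zmap',Z[v,u].round(4))
hsv=cv2.cvtColor(f,cv2.COLOR_RGB2HSV)
b=P[100:205,395:455].reshape(-1,3); b=b[(b[:,2]>.125)&(b[:,2]<.15)]
print('supply top',b.min(0).round(3),b.max(0).round(3))
hi=P[190:300,150:480].reshape(-1,3)
for n,(u,v) in dict(red=(464,224),turq=(450,289),purp1=(198,222),purp2=(192,289)).items(): print(n,plane(c,[(u,v)],.067).round(3),Z[v,u])
big=np.hstack([cv2.resize(f[v-24:v+24,u-24:u+24],(190,190),interpolation=2) for u,v in((260,236),(353,247),(184,254),(430,237))])
cv2.imwrite('pics/crop.png',big[:,:,::-1])
```

```text
m1 rough [0.474 0.118 0.03 ] centroid [0.4755 0.1202 0.0297] circ 474.7 120.1 r 11.0 49 zmax 0.043
m2 rough [ 0.441 -0.113  0.04 ] centroid [ 0.4415 -0.1142  0.0398] circ 441.6 -114.5 r 14.4 89 zmax 0.053
m3 rough [0.432 0.304 0.052] centroid [0.4328 0.3066 0.0518] circ 433.0 307.0 r 17.8 132 zmax 0.069
m4 rough [ 0.46  -0.296  0.067] centroid [ 0.4599 -0.3014  0.0671] circ 459.8 -302.8 r 21.2 203 zmax 0.084
pad [268.4 166. ] [260 158  17  17 221] [[0.654  0.0934 0.033 ]] zmap 0.0343
pad [297.1 169.5] [289 162  17  16 222] [[0.6432 0.0199 0.033 ]] zmap 0.0346
pad [329.8 173. ] [322 165  17  17 224] [[ 0.6318 -0.0638  0.033 ]] zmap 0.0363
pad [359.2 176.4] [351 168  17  17 223] [[ 0.6213 -0.1386  0.033 ]] zmap 0.0321
supply top [ 0.58  -0.332  0.125] [ 0.742 -0.258  0.145]
red [[ 0.49  -0.381  0.067]] 0.07119989179193953
turq [[ 0.335 -0.335  0.067]] 0.06638252345659058
purp1 [[0.509 0.267 0.067]] 0.056901297030654954
purp2 [[0.348 0.281 0.067]] 0.06412028230342313
```

View pics/crop.png

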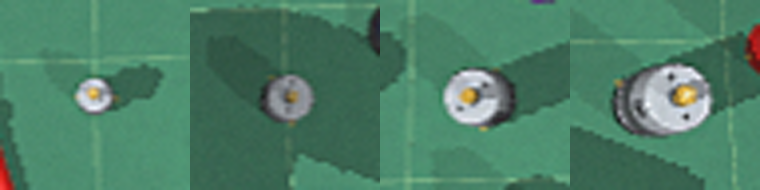

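The crop shows four plain steel motors whose top radii (11.0, 14.4, 17.8, 21.2 mm) and heights match motors 1 to 4. I'll check the pads in the side view before moving.

```bash
cat >> h.py <<'E'
def go(x,y,z,yaw=None):
    s=read_state(); R=cv2.Rodrigues(np.array(s['orientation']))[0]
    d=R.T@(np.array([x,y,z])-s['tool_pos'])/.025
    a=np.degrees(np.arctan2(R[0,1],R[1,1]))
    print('t',round(s['t'],2),'pos',s['tool_pos'].round(4),'tool y heading from +x',round(90-a,1),'tilt',R[2,2].round(4),'delta units',d.round(2),'world mm',((np.array([x,y,z])-s['tool_pos'])*1000).round(1))
E
python3 - <<'E'
from h import *
c=cam('side'); P=cloud(c); f=c['frame']; gray=cv2.cvtColor(f,cv2.COLOR_RGB2GRAY)
for (u,v) in ((317,182),(327,201),(340,226),(351,250)):
    m=np.zeros_like(gray); m[v-12:v+13,u-18:u+19]=(gray[v-12:v+13,u-18:u+19]<90)*255
    n_,l,st,ce=cv2.connectedComponentsWithStats(m); i=l[v,u] or 1+np.argmax(st[1:,4])
    print('pad',ce[i].round(1),st[i],plane(c,[ce[i]],.033).round(4))
# motors in side: top faces
for n,h,g,d in (('m1',.03,(.475,.120),.022),('m2',.04,(.4415,-.1145),.029),('m3',.052,(.433,.307),.036),('m4',.067,(.460,-.302),.043)):
    p=P.reshape(-1,3); k=(np.hypot(*(p[:,:2]-g).T)<d*.8)&(abs(p[:,2]-h)<.004); q=p[k]
    e=cv2.minEnclosingCircle((q[:,:2]*1000).astype(np.float32)); print(n,k.sum(),q.mean(0).round(4),np.round(e[0],1),round(e[1],1))
go(.433,.307,.10)
E
```

```text
pad [316.  181.2] [308 176  17  11 156] [[0.6533 0.0949 0.033 ]]
pad [326.5 200.6] [317 194  21  14 184] [[0.6434 0.0211 0.033 ]]
pad [339.2 224.7] [330 218  20  14 206] [[ 0.6311 -0.0623  0.033 ]]
pad [351.6 248.5] [342 242  20  14 236] [[ 0.62   -0.1371  0.033 ]]
m1 46 [0.4724 0.1161 0.0293] [472.2 117.1] 12.6
m2 108 [ 0.4372 -0.1182  0.0407] [ 440.7 -115.6] 16.6
m3 83 [0.4284 0.3024 0.0516] [428.3 305.3] 17.9
m4 298 [ 0.4563 -0.3064  0.0671] [ 457.4 -305.2] 21.9
t 0.2 pos [0.1913 0.5683 0.229 ] tool y heading from +x 71.4 tilt -1.0 delta units [-12.5   -6.82   5.17] world mm [ 241.7 -261.3 -129. ]
```

Request:
move_arm([
  [0,0,1,-1,0,0,93],
  [0,0,1,-1,0,0,93],
  [0,0,1,-1,0,0,93],
  [0,0,1,-1,0,0,93],
  [0,0,1,-1,0,0,93],
  [0,0,1,-1,0,0,93],
  [0,0,1,-1,0,0,93],
  [0,0,1,-1,0,0,93],
  [0,0,1,-1,0,0,93],
  [0,0,1,-1,0,0,93],
], force=20)

```text
t: 1.2
tool_pos: [0.359, 0.397, 0.2294]
orientation: [-1.995, -2.426, 0.001]
force: [0.5, 0.9, 0.3]
opening: 0.0928
gripper_force: 0.0
```

```bash
python3 -c "
from h import *
go(.432,.3065,.11)"
```

```text
t 1.2 pos [0.359  0.397  0.2294] tool y heading from +x 11.1 tilt -1.0 delta units [-4.11  2.17  4.78] world mm [  73.   -90.5 -119.4]
```

Request:
move_arm([
  [0,0,1,0,0,0,70],
  [0,0,0.9,0,0,0,70],
  [0,0,0,-0.7,0.6,0.6,70],
  [0,0,0,-0.7,0.6,0.6,70],
  [0,0,0,-0.7,0.6,0.6,70],
  [0,0,0,-0.7,0.6,0.6,70],
  [0,0,0,-0.7,0.5,0.6,70],
  [0,0,0,0,0,0.8,70],
  [0,0,0,0,0,0.8,70],
  [0,0,0,0,0,0,70],
])

```text
t: 2.2
tool_pos: [0.429, 0.309, 0.1113]
orientation: [-2.221, -2.22, 0.009]
force: [-0.4, -0.8, 1.1]
opening: 0.0699
gripper_force: 0.0
```

```bash
python3 -c "
from h import *
go(.432,.3065,.024)"
```

```text
t 2.2 pos [0.429  0.309  0.1113] tool y heading from +x -0.0 tilt -1.0 delta units [-0.09  0.14  3.49] world mm [  3.   -2.5 -87.3]
```

Request:
move_arm([
  [0,0,0,-0.1,0.1,0.6,70],
  [0,0,0,0,0,0.6,70],
  [0,0,0,0,0,0.6,70],
  [0,0,0,0,0,0.6,70],
  [0,0,0,0,0,0.6,70],
  [0,0,0,0,0,0.4,70],
  [0,0,0,0,0,0,70],
  [0,0,0,0,0,0,30],
  [0,0,0,0,0,0,30],
  [0,0,0,0,0,0,30],
])

```text
t: 3.2
tool_pos: [0.4342, 0.3083, 0.0305]
orientation: [2.221, 2.221, 0.002]
force: [0.0, 0.6, 0.6]
opening: 0.0508
gripper_force: 0.0
```

```bash
python3 -c "
from h import *
s=read_state();print(s['opening'],s['gripper_force'],s['force'])
go(.432,.3065,.024)"
```

```text
0.05080772970350837 0.0 [0.02559518 0.62809967 0.55660126]
t 3.2 pos [0.4342 0.3083 0.0305] tool y heading from +x -0.0 tilt -1.0 delta units [-0.07 -0.09  0.26] world mm [-2.2 -1.8 -6.5]
```

Request:
move_arm([
  [0,0,0,0,0,0.2,30],
  [0,0,0,0,0,0,30],
  [0,0,0,0,0,0,30],
  [0,0,0,0,0,0,30],
  [0,0,0,0,0,0,30],
  [0,0,0,0,0,-0.5,30],
  [0,0,0,0,0,-0.8,30],
  [0,0,0,0,0,-1,30],
  [0,0,0,0,0,-1,30],
  [0,0,0,0,0,-1,30],
])

```text
t: 4.2
tool_pos: [0.4336, 0.308, 0.1342]
orientation: [2.221, 2.221, 0.001]
force: [0.9, 0.0, -0.3]
opening: 0.0356
gripper_force: 20.0
```

```bash
python3 -c "
from h import *
s=read_state();print(s['opening'],s['gripper_force'],s['force'])
go(.6433,.0205,.15)"
```

```text
0.035623133681987246 19.999474132200703 [ 0.90575778  0.04815158 -0.27046786]
t 4.2 pos [0.4336 0.308  0.1342] tool y heading from +x -0.0 tilt -1.0 delta units [-11.5    8.39  -0.63] world mm [ 209.7 -287.5   15.8]
```

Request:
move_arm([
  [0,0,0,-1,0.7,-0.3,30],
  [0,0,0,-1,0.7,-0.3,30],
  [0,0,0,-1,0.7,-0.3,30],
  [0,0,0,-1,0.7,0,30],
  [0,0,0,-1,0.7,0,30],
  [0,0,0,-1,0.7,0,30],
  [0,0,0,-1,0.7,0,30],
  [0,0,0,-1,0.7,0,30],
  [0,0,0,-1,0.7,0,30],
  [0,0,0,-1,0.7,0,30],
])

```text
t: 5.2
tool_pos: [0.6092, 0.0568, 0.1558]
orientation: [2.221, 2.221, 0.001]
force: [0.2, 0.3, -1.9]
opening: 0.0357
gripper_force: 20.0
```

Request:
move_arm([
  [0,0,0,-0.7,0.7,0,30],
  [0,0,0,-0.7,0.7,0,30],
  [0,0,0,0,0,0,30],
  [0,0,0,0,0,0.7,30],
  [0,0,0,0,0,0.7,30],
  [0,0,0,0,0,0.6,30],
  [0,0,0,0,0,0.4,30],
  [0,0,0,0,0,0,30],
  [0,0,0,0,0,0,30],
  [0,0,0,0,0,0,30],
])

```text
t: 6.2
tool_pos: [0.6441, 0.023, 0.0957]
orientation: [2.221, 2.221, 0.002]
force: [0.6, 0.6, -0.9]
opening: 0.0355
gripper_force: 20.0
```

```bash
python3 -c "
from h import *
s=read_state();print(s['opening'],s['gripper_force'],s['force'])
go(.6433,.0220,.058)"
```

```text
0.03545306371568082 19.999632134567946 [ 0.6064931   0.57184591 -0.90633857]
t 6.2 pos [0.6441 0.023  0.0957] tool y heading from +x -0.0 tilt -1.0 delta units [-0.04 -0.04  1.51] world mm [ -0.8  -1.  -37.7]
```

Request:
move_arm([
  [0,0,0,0,0,0.4,30],
  [0,0,0,0,0,0.4,30],
  [0,0,0,0,0,0.3,30],
  [0,0,0,0,0,0.2,30],
  [0,0,0,0,0,0.1,30],
  [0,0,0,0,0,0,30],
  [0,0,0,0,0,0,30],
  [0,0,0,0,0,0,30],
  [0,0,0,0,0,0,30],
  [0,0,0,0,0,0,30],
])

```text
t: 7.2
tool_pos: [0.6437, 0.0229, 0.06]
orientation: [2.221, 2.221, 0.001]
force: [0.1, -0.1, -1.7]
opening: 0.0358
gripper_force: 20.0
```

```bash
python3 -c "
from h import *
c=cam('side');save(c,'s1.png')
v=c['frame'][120:260,240:420];cv2.imwrite('pics/s1c.png',cv2.resize(v,None,fx=4,fy=4)[:,:,::-1])
s=read_state();print(s['opening'],s['gripper_force'],s['force'])
go(.6433,.0220,.0595)"
```

```text
0.03571135689986659 19.999549742206 [ 0.1494031   0.19454541 -0.97825764]
t 7.25 pos [0.6436 0.0229 0.0599] tool y heading from +x -0.0 tilt -1.0 delta units [-0.04 -0.01  0.02] world mm [-0.3 -0.9 -0.4]
```

View pics/s1c.png

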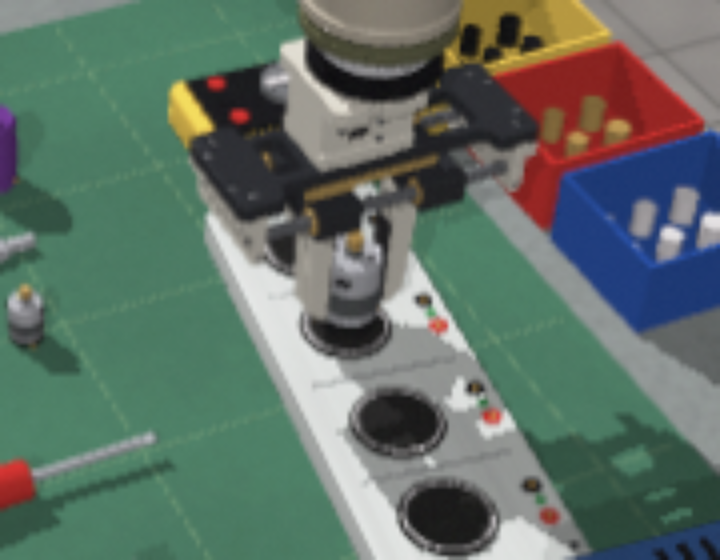

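The motor is upright over the second pad (crop 350,300), with its black end bell blending into the pad. I'll lower a touch more, release and lift.

Request:
move_arm([
  [0,0,0,0,0,0.05,30],
  [0,0,0,0,0,0,30],
  [0,0,0,0,0,0,60],
  [0,0,0,0,0,0,60],
  [0,0,0,0,0,0,60],
  [0,0,0,0,0,-0.3,60],
  [0,0,0,0,0,-0.7,60],
  [0,0,0,0,0,-1,60],
  [0,0,0,0,0,-1,60],
  [0,0,0,0,0,-1,60],
])

```text
t: 8.25
tool_pos: [0.6439, 0.0229, 0.1614]
orientation: [2.221, 2.22, 0.002]
force: [0.7, 0.4, 0.1]
opening: 0.0599
gripper_force: 0.0
```

```bash
python3 -c "
from h import *
s=read_state();print(s['opening'],s['gripper_force'],s['force'])
go(.4745,.119,.10)"
```

```text
0.05989471669827084 0.0 [0.71829565 0.36279294 0.0832036 ]
t 8.25 pos [0.6439 0.0229 0.1614] tool y heading from +x -0.0 tilt -1.0 delta units [ 3.84 -6.78  2.44] world mm [-169.4   96.1  -61.4]
```

Request:
move_arm([
  [0,0,0,0.5,-0.9,0,60],
  [0,0,0,0.5,-0.9,0,60],
  [0,0,0,0.5,-0.9,0,60],
  [0,0,0,0.5,-0.9,0,60],
  [0,0,0,0.5,-0.9,0.4,60],
  [0,0,0,0.5,-0.9,0.6,50],
  [0,0,0,0.5,-0.9,0.6,50],
  [0,0,0,0.4,-0.5,0.5,50],
  [0,0,0,0,0,0.4,50],
  [0,0,0,0,0,0,50],
])

```text
t: 9.25
tool_pos: [0.4734, 0.1204, 0.0958]
orientation: [2.221, 2.222, -0.0]
force: [0.5, -0.2, -0.2]
opening: 0.0501
gripper_force: 0.0
```

```bash
cat >> h.py <<'E'
def placed(c,g,h,d):
    p=cloud(c).reshape(-1,3); k=(np.hypot(*(p[:,:2]-g).T)<d*.85)&(abs(p[:,2]-h)<.004); q=p[k]
    e=cv2.minEnclosingCircle((q[:,:2]*1000).astype(np.float32)); print(k.sum(),q.mean(0).round(4),np.round(e[0],1),round(e[1],1),'target',g)
E
python3 -c "
from h import *
c=cam('top'); placed(c,(.6433,.0205),.085,.036)
c=cam('side'); placed(c,(.6433,.0205),.085,.036)
go(.4745,.119,.014)"
```

```text
137 [0.6432 0.0231 0.0853] [643.9  23.4] 17.5 target (0.6433, 0.0205)
110 [0.6392 0.0187 0.0845] [640.3  20.7] 18.7 target (0.6433, 0.0205)
t 9.35 pos [0.4747 0.1201 0.097 ] tool y heading from +x -0.0 tilt -1.0 delta units [-0.04 -0.01  3.32] world mm [ -0.2  -1.1 -83. ]
```

Request:
move_arm([
  [0,0,0,0,0,0.7,45],
  [0,0,0,0,0,0.7,45],
  [0,0,0,0,0,0.7,45],
  [0,0,0,0,0,0.6,45],
  [0,0,0,0,0,0.4,45],
  [0,0,0,0,0,0.2,45],
  [0,0,0,0,0,0,45],
  [0,0,0,0,0,0,45],
  [0,0,0,0,0,0,15],
  [0,0,0,0,0,0,15],
])

```text
t: 10.35
tool_pos: [0.4741, 0.1206, 0.0141]
orientation: [2.221, 2.221, 0.002]
force: [0.1, 1.2, -0.1]
opening: 0.0335
gripper_force: 0.0
```

Request:
move_arm([
  [0,0,0,0,0,0,15],
  [0,0,0,0,0,0,15],
  [0,0,0,0,0,0,15],
  [0,0,0,0,0,0,15],
  [0,0,0,0,0,0,15],
  [0,0,0,0,0,-0.5,15],
  [0,0,0,0,0,-1,15],
  [0,0,0,0,0,-1,15],
  [0,0,0,0,0,-1,15],
  [0,0,0,0,0,-1,15],
])

```text
t: 11.35
tool_pos: [0.4732, 0.1204, 0.1274]
orientation: [-2.222, -2.221, 0.0]
force: [0.6, 0.2, -0.2]
opening: 0.0213
gripper_force: 20.0
```

```bash
python3 -c "
from h import *
s=read_state();print(s['opening'],s['gripper_force'],s['force'])
go(.6207,-.138,.14)"
```

```text
0.021317718547424484 20.00000026409907 [ 0.62433065  0.21153783 -0.17302161]
t 11.35 pos [0.4732 0.1204 0.1274] tool y heading from +x -0.0 tilt -1.0 delta units [-10.33   5.9   -0.5 ] world mm [ 147.5 -258.4   12.6]
```

Request:
move_arm([
  [0,0,0,-0.9,0.5,-0.2,15],
  [0,0,0,-1,0.6,0,15],
  [0,0,0,-1,0.6,0,15],
  [0,0,0,-1,0.6,0,15],
  [0,0,0,-1,0.6,0,15],
  [0,0,0,-1,0.6,0,15],
  [0,0,0,-1,0.6,0,15],
  [0,0,0,-1,0.6,0,15],
  [0,0,0,-1,0.6,0,15],
  [0,0,0,-0.9,0.4,0,15],
])

```text
t: 12.35
tool_pos: [0.6165, -0.1259, 0.1314]
orientation: [2.222, 2.221, -0.0]
force: [-0.4, 0.1, -1.7]
opening: 0.0213
gripper_force: 20.0
```

Request:
move_arm([
  [0,0,0,-0.5,0.3,0,15],
  [0,0,0,0,0,0,15],
  [0,0,0,0,0,0,15],
  [0,0,0,0,0,0.5,15],
  [0,0,0,0,0,0.6,15],
  [0,0,0,0,0,0.6,15],
  [0,0,0,0,0,0.5,15],
  [0,0,0,0,0,0.2,15],
  [0,0,0,0,0,0,15],
  [0,0,0,0,0,0,15],
])

```text
t: 13.35
tool_pos: [0.6237, -0.1371, 0.0711]
orientation: [2.221, 2.221, 0.0]
force: [0.2, 0.2, 0.1]
opening: 0.0209
gripper_force: 20.0
```

```bash
python3 -c "
from h import *
s=read_state();print(s['opening'],s['gripper_force'],s['force'])
go(.6207,-.138,.0475)"
```

```text
0.020923443762502433 20.000031253402994 [0.2089347  0.22551247 0.05115217]
t 13.35 pos [ 0.6237 -0.1371  0.0711] tool y heading from +x -0.0 tilt -1.0 delta units [-0.03 -0.12  0.94] world mm [ -3.   -0.9 -23.6]
```

Request:
move_arm([
  [0,0,0,-0.03,-0.12,0.3,15],
  [0,0,0,0,0,0.3,15],
  [0,0,0,0,0,0.2,15],
  [0,0,0,0,0,0.1,15],
  [0,0,0,0,0,0,15],
  [0,0,0,0,0,0,15],
  [0,0,0,0,0,0,15],
  [0,0,0,0,0,0,15],
  [0,0,0,0,0,0,15],
  [0,0,0,0,0,0,15],
])

```text
t: 14.35
tool_pos: [0.6205, -0.1379, 0.0486]
orientation: [2.221, 2.221, 0.0]
force: [-0.6, -0.3, -0.8]
opening: 0.0212
gripper_force: 20.0
```

```bash
python3 -c "
from h import *
s=read_state();print(s['opening'],s['gripper_force'],s['force'])
go(.6207,-.138,.0475)"
```

```text
0.02122544331539881 20.00002802162271 [-0.57298708 -0.32170388 -0.777407  ]
t 14.35 pos [ 0.6205 -0.1379  0.0486] tool y heading from +x -0.0 tilt -1.0 delta units [-0.01  0.01  0.04] world mm [ 0.2 -0.1 -1.1]
```

Next I release motor 1, lift, and head to motor 2 at (.4415, -.1145).

Request:
move_arm([
  [0,0,0,0,0,0.05,15],
  [0,0,0,0,0,0,15],
  [0,0,0,0,0,0,50],
  [0,0,0,0,0,0,50],
  [0,0,0,0,0,0,50],
  [0,0,0,0,0,-0.3,50],
  [0,0,0,0,0,-0.7,50],
  [0,0,0,0,0,-1,50],
  [0,0,0,0,0,-1,50],
  [0,0,0,0,0,-0.5,50],
])

```text
t: 15.35
tool_pos: [0.6223, -0.1384, 0.1394]
orientation: [2.218, 2.218, 0.004]
force: [1.3, 0.4, 0.5]
opening: 0.0499
gripper_force: 0.0
```

Request:
move_arm([
  [0,0,0,0.1,-0.8,0,55],
  [0,0,0,0.1,-0.8,0,55],
  [0,0,0,0.1,-0.8,0,55],
  [0,0,0,0.1,-0.8,0,55],
  [0,0,0,0.1,-0.8,0,55],
  [0,0,0,0.1,-0.8,0,55],
  [0,0,0,0.1,-0.8,0,55],
  [0,0,0,0.1,-0.8,0.5,55],
  [0,0,0,0.1,-0.7,0.5,55],
  [0,0,0,0,0,0,55],
])

```text
t: 16.35
tool_pos: [0.4404, -0.1146, 0.1082]
orientation: [-2.22, -2.219, 0.002]
force: [0.1, 0.4, -1.1]
opening: 0.0547
gripper_force: 0.0
```

```bash
python3 -c "
from h import *
c=cam('top'); placed(c,(.6207,-.138),.063,.022)
go(.4412,-.1147,.019)"
```

```text
48 [ 0.6205 -0.1368  0.0629] [ 620.7 -138. ] 11.5 target (0.6207, -0.138)
t 16.4 pos [ 0.4421 -0.1151  0.1095] tool y heading from +x -0.0 tilt -1.0 delta units [ 0.01 -0.03  3.62] world mm [ -0.9   0.4 -90.5]
```

Request:
move_arm([
  [0,0,0,0,0,0.8,55],
  [0,0,0,0,0,0.8,55],
  [0,0,0,0,0,0.8,55],
  [0,0,0,0,0,0.6,55],
  [0,0,0,0,0,0.4,55],
  [0,0,0,0,0,0.2,55],
  [0,0,0,0,0,0,55],
  [0,0,0,0,0,0,55],
  [0,0,0,0,0,0,20],
  [0,0,0,0,0,0,20],
])

```text
t: 17.4
tool_pos: [0.4435, -0.1155, 0.0204]
orientation: [2.221, 2.22, 0.001]
force: [-0.2, -0.2, -0.8]
opening: 0.0433
gripper_force: 0.0
```

Request:
move_arm([
  [0,0,0,0,0,0,20],
  [0,0,0,0,0,0,20],
  [0,0,0,0,0,0,20],
  [0,0,0,0,0,0,20],
  [0,0,0,0,0,0,20],
  [0,0,0,0,0,-0.5,20],
  [0,0,0,0,0,-1,20],
  [0,0,0,0,0,-1,20],
  [0,0,0,0,0,-1,20],
  [0,0,0,0,0,-1,20],
])

```text
t: 18.4
tool_pos: [0.4429, -0.1152, 0.1338]
orientation: [2.221, 2.221, 0.0]
force: [0.1, 0.3, 0.0]
opening: 0.0285
gripper_force: 20.0
```

```bash
python3 -c "
from h import *
s=read_state();print(s['opening'],s['gripper_force'],s['force'])
go(.6315,-.063,.14)"
```

```text
0.02851062879240724 19.999792623827375 [0.09615351 0.28399927 0.03346933]
t 18.4 pos [ 0.4429 -0.1152  0.1338] tool y heading from +x -0.0 tilt -1.0 delta units [ 2.09  7.54 -0.24] world mm [188.6  52.2   6.2]
```

Request:
move_arm([
  [0,0,0,0.3,0.9,0,20],
  [0,0,0,0.3,0.9,0,20],
  [0,0,0,0.3,0.9,0,20],
  [0,0,0,0.3,0.9,0,20],
  [0,0,0,0.3,0.9,0,20],
  [0,0,0,0.3,0.9,0,20],
  [0,0,0,0.3,0.9,0,20],
  [0,0,0,0,0.8,0,20],
  [0,0,0,0,0.4,0,20],
  [0,0,0,0,0,0,20],
])

```text
t: 19.4
tool_pos: [0.6313, -0.0626, 0.1325]
orientation: [2.221, 2.222, 0.0]
force: [-0.3, -0.1, -0.8]
opening: 0.0286
gripper_force: 20.0
```

Request:
move_arm([
  [0,0,0,0,0,0,20],
  [0,0,0,0,0,0.5,20],
  [0,0,0,0,0,0.6,20],
  [0,0,0,0,0,0.6,20],
  [0,0,0,0,0,0.4,20],
  [0,0,0,0,0,0.2,20],
  [0,0,0,0,0,0.1,20],
  [0,0,0,0,0,0,20],
  [0,0,0,0,0,0,20],
  [0,0,0,0,0,0,20],
])

```text
t: 20.4
tool_pos: [0.631, -0.0629, 0.073]
orientation: [2.221, 2.22, 0.001]
force: [-0.2, -0.3, -0.9]
opening: 0.0286
gripper_force: 20.0
```

```bash
python3 -c "
from h import *
s=read_state();print(s['opening'],s['gripper_force'],s['force'])
go(.6315,-.0637,.0538)"
```

```text
0.028609124966614805 19.999795761345354 [-0.22445251 -0.33917902 -0.9474614 ]
t 20.4 pos [ 0.631  -0.0629  0.073 ] tool y heading from +x -0.0 tilt -1.0 delta units [-0.03  0.02  0.77] world mm [  0.5  -0.8 -19.2]
```

Request:
move_arm([
  [0,0,0,-0.03,0.02,0.3,20],
  [0,0,0,0,0,0.3,20],
  [0,0,0,0,0,0.1,20],
  [0,0,0,0,0,0.07,20],
  [0,0,0,0,0,0,20],
  [0,0,0,0,0,0,20],
  [0,0,0,0,0,0,20],
  [0,0,0,0,0,0,55],
  [0,0,0,0,0,0,55],
  [0,0,0,0,0,0,55],
])

```text
t: 21.4
tool_pos: [0.631, -0.0636, 0.0527]
orientation: [2.222, 2.221, 0.0]
force: [-0.7, -0.1, 0.5]
opening: 0.0478
gripper_force: 0.0
```

Request:
move_arm([
  [0,0,0,0,0,0,55],
  [0,0,0,0,0,-0.3,55],
  [0,0,0,0,0,-0.7,55],
  [0,0,0,0,0,-1,55],
  [0,0,0,0,0,-1,60],
  [0,0,0,0,-0.9,-1,70],
  [0,0,0,0,-1,-0.5,70],
  [0,0,0,-0.5,-1,0,70],
  [0,0,0,-1,-1,0,70],
  [0,0,0,-1,-1,0,70],
])

```text
t: 22.4
tool_pos: [0.5082, -0.1265, 0.1676]
orientation: [2.218, 2.221, 0.002]
force: [0.2, -0.4, 0.4]
opening: 0.0701
gripper_force: 0.0
```

```bash
python3 -c "
from h import *
s=read_state();print(s['opening'],s['gripper_force'],s['force'])
go(.4590,-.3030,.14)
c=cam('top'); placed(c,(.6315,-.0634),.073,.029)"
```

```text
0.07008980068488045 0.0 [ 0.24247277 -0.42048532  0.35208025]
t 22.4 pos [ 0.5082 -0.1265  0.1676] tool y heading from +x 0.1 tilt -1.0 delta units [-7.06 -1.98  1.11] world mm [ -49.2 -176.5  -27.6]
92 [ 0.6312 -0.0623  0.0732] [631.6 -62.8] 14.1 target (0.6315, -0.0634)
```

Request:
move_arm([
  [0,0,0,-0.8,-0.3,0,70],
  [0,0,0,-0.9,-0.3,0,70],
  [0,0,0,-0.9,-0.3,0,70],
  [0,0,0,-0.9,-0.3,0,70],
  [0,0,0,-0.9,-0.2,0,70],
  [0,0,0,-0.9,-0.1,0,70],
  [0,0,0,-0.9,0,0,70],
  [0,0,0,-0.4,0,0,70],
  [0,0,0,0,0,0.3,70],
  [0,0,0,0,0,0.3,70],
])

```text
t: 23.45
tool_pos: [0.4712, -0.2906, 0.1504]
orientation: [2.222, 2.221, 0.001]
force: [-0.2, 0.4, 0.6]
opening: 0.0705
gripper_force: 0.0
```

```bash
python3 -c "
from h import *
go(.4592,-.3030,.036)"
```

```text
t 23.45 pos [ 0.4712 -0.2906  0.1504] tool y heading from +x -0.0 tilt -1.0 delta units [-0.5  -0.48  4.58] world mm [ -12.   -12.4 -114.4]
```

Request:
move_arm([
  [0,0,0,-0.25,-0.25,0,70],
  [0,0,0,-0.25,-0.25,0,70],
  [0,0,0,0,0,0.4,70],
  [0,0,0,0,0,0.6,70],
  [0,0,0,0,0,0.6,70],
  [0,0,0,0,0,0.4,70],
  [0,0,0,0,0,0,70],
  [0,0,0,0,0,0,70],
  [0,0,0,0,0,0,70],
  [0,0,0,0,0,0,70],
])

```text
t: 24.45
tool_pos: [0.459, -0.3039, 0.1012]
orientation: [2.22, 2.22, 0.0]
force: [-0.7, -0.1, 1.0]
opening: 0.0703
gripper_force: 0.0
```

```bash
python3 -c "
from h import *
go(.4592,-.3030,.036)
c=cam('side');cv2.imwrite('pics/m4.png',cv2.resize(c['frame'][200:400,230:480],None,fx=3,fy=3)[:,:,::-1])"
```

```text
t 24.45 pos [ 0.459  -0.3039  0.1012] tool y heading from +x -0.0 tilt -1.0 delta units [0.04 0.01 2.61] world mm [  0.2   0.9 -65.2]
```

View pics/m4.png

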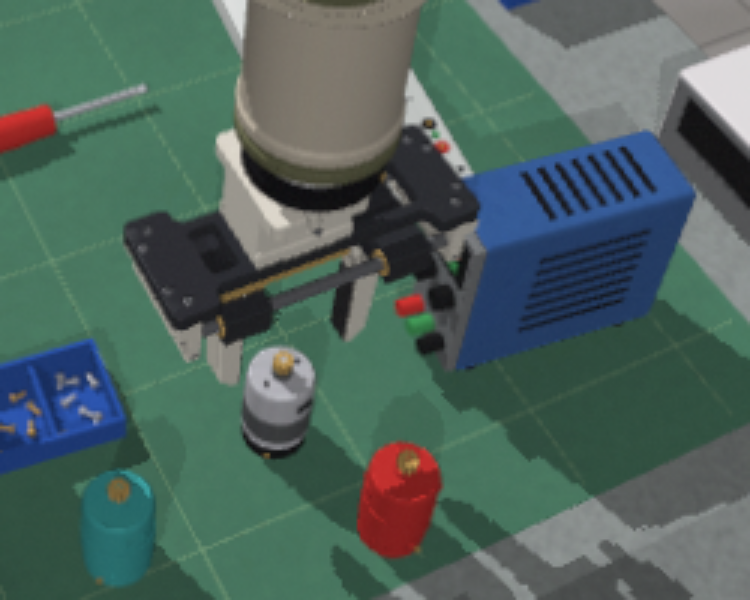

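```bash
python3 -c "
from h import *
for n in('top0','side0'):
    c=dict(np.load(n+'.npz',allow_pickle=True)); p=cloud(c).reshape(-1,3)
    for lo in (.03,.06,.09,.11):
        k=(p[:,1]>-.36)&(p[:,1]<-.23)&(p[:,0]>.5)&(p[:,0]<.7)&(p[:,2]>lo)&(p[:,2]<.15); print(n,lo,np.sort(p[k,0])[:6].round(3))
"
```

```text
top0 0.03 [0.566 0.566 0.566 0.567 0.567 0.567]
top0 0.06 [0.569 0.569 0.569 0.569 0.57  0.57 ]
top0 0.09 [0.579 0.579 0.579 0.579 0.579 0.579]
top0 0.11 [0.579 0.579 0.579 0.579 0.579 0.579]
side0 0.03 [0.562 0.562 0.562 0.563 0.563 0.563]
side0 0.06 [0.566 0.566 0.566 0.566 0.567 0.567]
side0 0.09 [0.575 0.576 0.576 0.576 0.576 0.576]
side0 0.11 [0.576 0.576 0.576 0.576 0.576 0.576]
```

The gripper is above motor 4 (crop 280,400), clear of the red one (400,500). The gripper body reaches x≈0.553 and the supply front starts at 0.576, so I can descend straight.

Request:
move_arm([
  [0,0,0,0,0,0.5,70],
  [0,0,0,0,0,0.6,70],
  [0,0,0,0,0,0.6,70],
  [0,0,0,0,0,0.5,70],
  [0,0,0,0,0,0.2,70],
  [0,0,0,0,0,0,70],
  [0,0,0,0,0,0,70],
  [0,0,0,0,0,0,35],
  [0,0,0,0,0,0,35],
  [0,0,0,0,0,0,35],
], force=30)

```text
t: 25.5
tool_pos: [0.4588, -0.3038, 0.041]
orientation: [2.221, 2.22, 0.0]
force: [0.2, 0.3, -0.2]
opening: 0.0507
gripper_force: 0.0
```

Request:
move_arm([
  [0,0,0,0,0,0,35],
  [0,0,0,0,0,0,35],
  [0,0,0,0,0,0,35],
  [0,0,0,0,0,0,35],
  [0,0,0,0,0,-0.5,35],
  [0,0,0,0,0,-1,35],
  [0,0,0,0,0,-1,35],
  [0,0,0,0,0,-1,35],
  [0,0,0,0,0,-1,35],
  [0,0,0,0,0,-1,35],
])

```text
t: 26.5
tool_pos: [0.458, -0.3032, 0.1791]
orientation: [-2.221, -2.221, 0.0]
force: [-0.7, -0.1, -2.6]
opening: 0.0421
gripper_force: 30.0
```

```bash
python3 -c "
from h import *
s=read_state();print(s['opening'],s['gripper_force'],s['force'])
go(.6537,.0938,.21)"
```

```text
0.04212807463321098 29.999313752632588 [-0.71082982 -0.07206373 -2.59572406]
t 26.5 pos [ 0.458  -0.3032  0.1791] tool y heading from +x -0.0 tilt -1.0 delta units [15.88  7.83 -1.23] world mm [195.7 397.   30.9]
```

Request:
move_arm([
  [0,0,0,0.7,0,-0.4,35],
  [0,0,0,0.9,0,-0.4,35],
  [0,0,0,0.9,0,0,35],
  [0,0,0,0.9,0,0,35],
  [0,0,0,0.9,0,0,35],
  [0,0,0,0.9,0.3,0,35],
  [0,0,0,0.9,0.5,0,35],
  [0,0,0,0.9,0.5,0,35],
  [0,0,0,0.9,0.5,0,35],
  [0,0,0,0.9,0.5,0,35],
])

```text
t: 27.5
tool_pos: [0.5159, -0.0824, 0.1981]
orientation: [-2.221, -2.221, 0.001]
force: [0.3, -1.1, -3.0]
opening: 0.0423
gripper_force: 30.0
```

Request:
move_arm([
  [0,0,0,0.9,0.7,0,35],
  [0,0,0,0.9,0.7,0,35],
  [0,0,0,0.9,0.7,0,35],
  [0,0,0,0.9,0.7,0,35],
  [0,0,0,0.9,0.7,0,35],
  [0,0,0,0.9,0.7,0,35],
  [0,0,0,0.9,0.7,0,35],
  [0,0,0,0.6,0.5,0,35],
  [0,0,0,0.2,0.1,0,35],
  [0,0,0,0,0,0,35],
])

```text
t: 28.5
tool_pos: [0.6531, 0.0944, 0.1975]
orientation: [-2.22, -2.222, 0.002]
force: [-0.2, -0.2, -3.0]
opening: 0.042
gripper_force: 30.0
```

```bash
python3 -c "
from h import *
s=read_state();print(s['opening'],s['gripper_force'],s['force'])
go(.6537,.0938,.0743)"
```

```text
0.042047199430415294 29.999363548122346 [-0.15348547 -0.17997587 -3.04188142]
t 28.5 pos [0.6531 0.0944 0.1975] tool y heading from +x 0.1 tilt -1.0 delta units [-0.02  0.03  4.93] world mm [   0.6   -0.6 -123.2]
```

Request:
move_arm([
  [0,0,0,-0.02,0.03,0.5,35],
  [0,0,0,0,0,0.8,35],
  [0,0,0,0,0,0.8,35],
  [0,0,0,0,0,0.8,35],
  [0,0,0,0,0,0.7,35],
  [0,0,0,0,0,0.5,35],
  [0,0,0,0,0,0.3,35],
  [0,0,0,0,0,0.2,35],
  [0,0,0,0,0,0,35],
  [0,0,0,0,0,0,35],
])

```text
t: 29.5
tool_pos: [0.6548, 0.0935, 0.0838]
orientation: [2.221, 2.221, 0.002]
force: [-0.5, -0.9, -2.9]
opening: 0.0423
gripper_force: 30.0
```

```bash
python3 -c "
from h import *
s=read_state();print(s['opening'],s['gripper_force'],s['force'])
go(.6537,.0938,.0743)"
```

```text
0.042341499894836564 29.999446528963745 [-0.52013145 -0.92583909 -2.91132698]
t 29.5 pos [0.6548 0.0935 0.0838] tool y heading from +x -0.0 tilt -1.0 delta units [ 0.01 -0.05  0.38] world mm [-1.1  0.3 -9.5]
```

Request:
move_arm([
  [0,0,0,0,-0.03,0.2,35],
  [0,0,0,0,0,0.12,35],
  [0,0,0,0,0,0.06,35],
  [0,0,0,0,0,0,35],
  [0,0,0,0,0,0,35],
  [0,0,0,0,0,0,35],
  [0,0,0,0,0,0,70],
  [0,0,0,0,0,0,70],
  [0,0,0,0,0,0,70],
  [0,0,0,0,0,0,70],
])

```text
t: 30.5
tool_pos: [0.6536, 0.0934, 0.0734]
orientation: [2.222, 2.221, 0.0]
force: [0.0, 0.3, 0.3]
opening: 0.0681
gripper_force: 0.0
```

Request:
move_arm([
  [0,0,0,0,0,-0.3,70],
  [0,0,0,0,0,-0.8,70],
  [0,0,0,0,0,-1,70],
  [0,0,0,0,0,-1,70],
  [0,0,0,0,0,-1,70],
  [0,0,0,0,-0.5,-1,70],
  [0,0,0,0,-1,0,70],
  [0,0,0,0,-1,0,70],
  [0,0,0,0,-1,0,70],
  [0,0,0,0,-1,0,70],
])

```text
t: 31.5
tool_pos: [0.5402, 0.0934, 0.2016]
orientation: [2.221, 2.221, 0.001]
force: [0.9, 0.1, 0.6]
opening: 0.0703
gripper_force: 0.0
```

Request:
move_arm([
  [0,0,0,0,-1,0,70],
  [0,0,0,0,-1,0,70],
  [0,0,0,0,-1,0,70],
  [0,0,0,0,-0.5,0,70],
  [0,0,0,0,0,0,70],
  [0,0,0,0,0,0,70],
  [0,0,0,0,0,0,70],
  [0,0,0,0,0,0,70],
  [0,0,0,0,0,0,70],
  [0,0,0,0,0,0,70],
])

```text
t: 32.5
tool_pos: [0.4537, 0.0934, 0.2007]
orientation: [-2.222, -2.221, 0.001]
force: [-0.8, -0.6, 0.6]
opening: 0.0698
gripper_force: 0.0
```

```bash
python3 -c "
from h import *
c=cam('top'); s=read_state(); print(s['t'],s['tool_pos'],s['force'])
for g,h,d in (((.6207,-.138),.063,.022),((.6315,-.0634),.073,.029),((.6435,.0205),.085,.036),((.6537,.094),.1,.043)): placed(c,g,h,d)
c2=cam('side')
cv2.imwrite('pics/end.png',np.vstack([cv2.resize(c['frame'][80:260,180:480],(500,300)),cv2.resize(c2['frame'][120:300,240:540],(500,300))])[:,:,::-1])"
```

```text
32.55 [0.45356954 0.09340712 0.20071091] [ 0.11480069 -0.56341977 -0.63962787]
52 [ 0.6205 -0.1365  0.0625] [ 621.4 -138. ] 11.1 target (0.6207, -0.138)
88 [ 0.6312 -0.0623  0.073 ] [631.8 -62.6] 14.2 target (0.6315, -0.0634)
145 [0.6433 0.0233 0.0852] [644.   23.4] 17.7 target (0.6435, 0.0205)
200 [0.6531 0.0943 0.1002] [653.8  94.4] 21.3 target (0.6537, 0.094)
```

View pics/end.png

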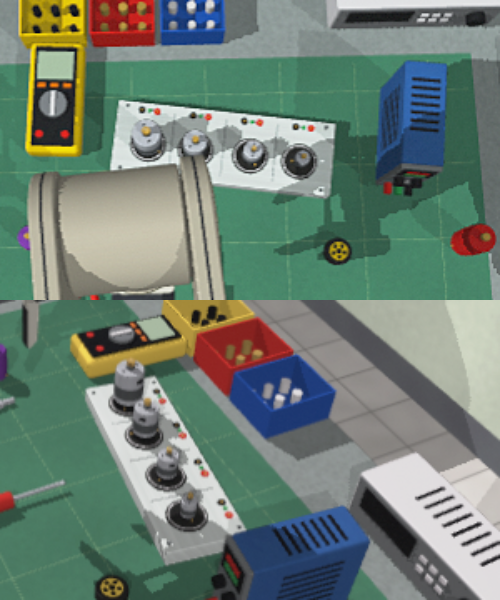

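All four motors stand upright on their pads in size order (end.png, top half, largest to smallest: (147,135), (195,145), (250,152), (298,158)). Each is within about 3 mm of its pad's centre, and the gripper is clear.

```bash
python3 -c "
from plant import close_job
print(close_job())"
```

```text
the job is handed in; nothing more can be done
None
```

The job is handed in: all four motors stand upright and released on their own pads, smallest by the blue supply to largest by the yellow multimeter, each within about 3 mm of its pad's centre, finished at about 33 s of the 104 s allowed; I never reached for the robot car.

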